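Put the nail set away in its lidded tin

ROBOT

A 6-joint arm with a two-finger parallel gripper is mounted at the origin on a cart in front of the work surface, level with it; the furniture and walls round the work are solid. World frame = base frame: x ahead of the robot, y to its left, z up, the work surface at z = 0. Lengths are in m, angles in rad, forces in N, time in s.
With the tool pointing down it reaches from about 0.25 to 0.725 m from the base axis. Payload 4 kg.
Tool frame: the origin (TCP) lies midway between the tips of the shut fingers; the grasp point (between the pads) lies 19 mm behind it; z points along the fingers, y is the line along which they close (so a half turn about z gives the same grasp; the last joint's range is limited). The gripper opens to 85 mm and grips with 20 to 120 N. Pads are 22 mm wide; open, the fingers measure 114 mm over their backs; the gripper's body (76 mm by 85 mm) begins 54 mm behind the grasp point. The pads swing forward as they close: fully open they stand 13 mm farther back than shut.
Start: joints at [1.156, 0.241, 0.005, 1.335, 0, 1.571], TCP at [0.202, 0.458, 0.206] pointing down, gripper open.
Joint ranges: [-2.72, 2.72], [-1.05, 1.87], [-1.09, 1.28], [-1.99, 2.15], [-1.42, 1.44], [-3.14, 3.14]. Speed limits (rad/s): [2.79, 2.79, 3.14, 3.14, 3.14, 3.14].

INTERFACE

Orientations are given as a unit quaternion [x, y, z, w].
In Python, from workcell import monitor, vision, job gives the robot as it stands.
- The arm moves only by the tool move_arm, never from a script. Its argument "moves" is a list that holds one entry, the list of rows, each a list of 5 numbers: the shift along the world's x, y, z in m, then the turn about the world's z in degrees, then the opening in per cent of the stroke, from 0 (shut) to 100 (fully open). In form: [[[x, y, z, turn, gripper], ...]]. A call has 1 to 5 rows; each row is the pose to reach, as a shift and turn from the pose commanded when the call began; what a row does not reach only later rows make up. A row lasts 1/8 s, in which the tool goes at most 62.5 mm and 10.7 degrees, less where a joint would pass 70% of its speed; a pose out of reach is approached as far as the arm can. A call with a gripper value outside its range is refused whole. The fingers move at their own pace and stop on an object; the grip force is fixed at half the most. Time passes only in rows, so rows that repeat a pose let the fingers close. It gives the time, the measured TCP pose, the force, the opening and the grip force at its end, in the units of the state.
- monitor.get_obs(): the state, without advancing time (a new reading comes with each control period).
- vision.camera(name): name is "scene" or "top" or "wrist"; returns a dict with "color" (420x560x3 uint8, red, green, blue), "camera_matrix" (3x3 intrinsics, pixels), "k1" (the pictures are not rectified: a ray, as slopes to the right and down, at radius r is drawn at 1 + k1 r^2 times it, then the intrinsics apply), "eye" and "attitude" of the camera in the world; the wrist camera has in their place "hand_eye" (4x4, takes a point from camera to tool coordinates, whose origin is the TCP and whose axes are the flange's). Camera axes: x right, y up, looking along -z (the intrinsics and any distortion apply to the point x, -y, -z); pixel columns grow to the right and rows downward; lengths in m; the calibration is good to about 2 mm. A picture is of the moment at which its call begins: read the wrist's pose just before it. There is no depth.
- job.job_done(): hands the job in; it is judged then, once.
The state is a dict: "clock": time; "joint_pos": joint angles; "joint_vel": joint speeds; "tau": joint torques, N m; "eef_pos": TCP position; "tool_rot": TCP orientation; "ft_force": force on the tool from outside, world axes, zero at the start; "ft_torque": the same for the moment, N m; "grip_width": finger opening in m; "grasp_force": force on a finger pad.
Only numpy, scipy, OpenCV 4.12 (cv2) and the standard library are available. Lean on these libraries where they do the work, as an engineer would, in place of code of your own. Each camera call takes 0.05 s, during which the arm holds its last target. There are 200 camera calls.

TASK

Put the nail set away in the shallow tin. Take the lid off edge-first: pull up the end with the upright tab by about 2 cm while the opposite end still rests on the tin, then lay the lid flat on the bench and let go of it. Lay the nail set inside the tin, then pick the lid up by its middle bar and set it back centred and fully down on the tin; do not drop the lid, and leave the sanding block and the tape roll where they are.

Things in the scene. Friction and masses are not known exactly. Their poses are not given: they have to be found in the camera images.
- tin: open shallow bare-metal tin with a cork-lined floor, fixed to the bench; outside 156 x 86 x 24 mm, walls and floor 3 mm thick (inside 150 x 80 mm, 21 mm deep). Origin at the centre of its underside, on the bench; x along its length, y across it, z up. Its lid lies closed on it at the start.
- tin_rim (a point): centre of the tin's mouth, level with the top of its rim, 24 mm above the bench
- lid: loose bare-metal lid, 0.15 kg: plate 166 x 96 x 4 mm with a 10 mm skirt that goes over the tin's outside, 2 mm play all round, its lower edge flared (172 x 102 mm). Origin at the centre of the skirt's lower edge: 14 mm above the bench when closed, 0 when lying on the bench; the plate's top is 14 mm above the origin. x along its length, z up. Upright tab at the -x end, bar in the middle.
- lid_seat (a point): centre of the underside of the lid's plate; coincides with tin_rim when the lid is home (either way round)
- lid_far (a point): point under the lid's plate at the +x end (opposite the tab), 80 mm from the lid's middle, where the plate bears on the tin's rim
- lid_tab: upright steel tab fixed to the lid's -x end, 76 mm from the lid's middle; 8 mm thick along the lid's x, 20 mm wide along y, standing 30 mm above the plate. Origin at its centre, 15 mm above the plate's top; axes as the lid's.
- lid_bar: upright steel grip bar fixed to the middle of the lid; 50 mm long along the lid's x, 12 mm thick along y, standing 30 mm above the plate. Origin at its centre, 15 mm above the plate's top; axes as the lid's.
- nail_set_center (a point): centre of the loose nail set, a slim steel punch lying on the bench, 118 mm long, up to 11 mm thick, about 30 g; full thickness at its centre; its length lies along its own y turned 9 degrees towards its +x (clockwise from above), thin tip at the -y end, z up. Centre 5.5 mm above the bench.
- sanding_block: cork sanding block, 85 x 122 x 32 mm, loose bystander; origin at the centre of its underside
- masking_tape: roll of masking tape lying flat, 96 mm across, 24 mm high, loose bystander; origin at the centre of its underside. It lies at the far end of the bay between two clamp pipes left of the robot; the near part of that bay (x 0.32 to 0.59, y 0.25 to 0.45) is bare bench with room for the lid

How it is judged:
On the way, in this order (a step that is already met when the one before it is completed fails the run):
1. the lid is raised edge-first by its tab: tilted more than 0.09 rad with the tab end up and the opposite end still within 5 mm of the rim (angle between lid's own z axis and vertical above 0.09 rad and z of lid_tab in the frame of tin above 0.053 m and z of lid_far in the frame of tin_rim below 0.005 m and horizontal distance between lid_seat and tin_rim below 0.02 m and contact force between the fingers and lid_tab above 0.3 N), for 0.1 s.
2. the lid lies flat on the bench, right side up, clear of the tin and let go (height (world z) of lid below 0.004 m and angle between lid's own z axis and vertical below 0.05 rad and horizontal distance between lid and tin above 0.09 m and contact force between the fingers and lid below 0.1 N and linear speed of lid below 0.02 m/s), for 0.2 s.
3. the nail set lies in the tin, let go (z of nail_set_center in the frame of tin below 0.014 m and horizontal distance between nail_set_center and tin_rim below 0.04 m and contact force between the fingers and nail_set below 0.1 N), for 0.2 s.
4. the lid has been picked up by its middle bar (contact force between the fingers and lid_bar above 0.5 N and height (world z) of lid above 0.03 m), for 0.1 s.
At the end, for the whole second after the job is handed in: The nail set lies on the floor of the tin, and the lid is home on the tin, at rest and let go: its middle within 4 mm of the tin's middle, plate within 2 mm of the rim, level within 0.03 rad and in line with the tin within 0.06 rad (either way round) (horizontal distance between lid_seat and tin_rim below 0.004 m and z of lid_seat in the frame of tin_rim below 0.002 m and angle between lid's own z axis and vertical below 0.03 rad and angle between the x axis of lid and the x axis of tin, either way round below 0.06 rad and horizontal distance between nail_set_center and tin_rim below 0.04 m and z of nail_set_center in the frame of tin below 0.014 m and linear speed of lid below 0.01 m/s); the robot touches nothing.
It fails at once if the lid is dropped (let go and falling faster than 0.6 m/s) (linear speed of lid above 0.6 m/s and contact force between the fingers and lid below 0.02 N).
It fails at once if the sanding block or the tape roll is shifted by more than 3 cm (distance of any of sanding_block, masking_tape from where it was at the start of the episode above 0.03 m).
It also fails if it takes over 72 s, if anything falls off the work surface, if the arm or the gripper's body presses on something with over 40 N, if the wrist force passes 120 N, or if a joint passes its speed limit or range.

## Working session

There is one attempt and no reset: what is moved stays moved. The work goes in short steps, Python scripts to look and compute and a tool call to move; the robot and the scene stay as the last step left them, time stands still between calls to the robot, and variables do not carry over. Pictures are saved under pics/ and viewed, at most 10 in all, crops included, and the job is handed in when it is done.

Besides the shell and the picture viewer there is one more tool, called after "Request:" as name([rows], argument=value, ...), one row to a line, values as JSON. move_arm: Moves the arm, as the interface text tells. Its arguments: {"type":"object","properties":{"moves":{"type":"array","items":{"type":"array","items":{"type":"array","items":{"type":"number"}}}}},"required":["moves"]}

```bash
mkdir -p pics; ls
cat > h.py <<'E'
import numpy as np, cv2, pickle
from scipy.spatial.transform import Rotation as R
from workcell import monitor, vision, job
def snap(name, fn):
    o=monitor.get_obs(); c=vision.camera(name)
    if name=="wrist":
        T=np.eye(4);T[:3,:3]=R.from_quat(o["tool_rot"]).as_matrix();T[:3,3]=o["eef_pos"]
        c["T"]=T@np.array(c["hand_eye"])
    else:
        T=np.eye(4);a=np.array(c["attitude"],float)
        T[:3,:3]=a if a.shape==(3,3) else R.from_quat(a).as_matrix()
        T[:3,3]=c["eye"];c["T"]=T
    cv2.imwrite(f"pics/{fn}.png",c["color"][:,:,::-1]); pickle.dump(c,open(f"pics/{fn}.pkl","wb")); return c
def load(fn): return pickle.load(open(f"pics/{fn}.pkl","rb"))
def ray(c,u,v):
    K=np.array(c["camera_matrix"]);k=float(c["k1"])
    d=np.array([[k,0,0,0,0]],float)
    # distorted = s*(1+k r^2), as OpenCV
    x,y=cv2.undistortPoints(np.array([[[u,v]]],float),K,d)[0,0]
    D=c["T"][:3,:3]@np.array([x,-y,-1.]); return c["T"][:3,3],D/np.linalg.norm(D)
def atz(c,u,v,z):
    o,d=ray(c,u,v); return o+d*(z-o[2])/d[2]
def tri(obs):
    A=np.zeros((3,3));b=np.zeros(3)
    for c,u,v in obs:
        o,d=ray(c,u,v);P=np.eye(3)-np.outer(d,d);A+=P;b+=P@o
    p=np.linalg.solve(A,b); 
    res=[np.linalg.norm((np.eye(3)-np.outer(ray(c,u,v)[1],ray(c,u,v)[1]))@(p-ray(c,u,v)[0])) for c,u,v in obs]
    return p,res
def proj(c,p):
    q=np.linalg.inv(c["T"])@np.r_[p,1]; 
    x,y=q[0]/-q[2],-q[1]/-q[2]; s=1+float(c["k1"])*(x*x+y*y)
    return (np.array(c["camera_matrix"])@[x*s,y*s,1])[:2]
E
python3 - <<'E'
from h import *
for n in("scene","top"):
    c=snap(n,n+"0"); print(n,c["attitude"],c["eye"],c["camera_matrix"],c["k1"])
print(monitor.get_obs())
a=cv2.imread("pics/scene0.png");b=cv2.imread("pics/top0.png")
E
```

```text
pics
scene [ 0.46980173 -0.21293782 -0.36852034  0.7733929 ] [-0.08349042 -0.55583128  0.54454253] [[417.77476313   0.         272.34206853]
 [  0.         417.77476313 212.57298152]
 [  0.           0.           1.        ]] -0.12739036217007554
top [ 0.02879006 -0.02177586 -0.70542775  0.70786201] [0.51565138 0.01595071 1.03662142] [[436.36228874   0.         275.95945942]
 [  0.         436.36228874 217.12838625]
 [  0.           0.           1.        ]] -0.11684204642818492
{'clock': 0.1, 'joint_pos': array([ 1.15598027e+00,  2.41342887e-01,  3.85665672e-03,  1.33517658e+00,
       -1.83042424e-05,  1.57081914e+00]), 'joint_vel': array([-0.00056948, -0.00130196,  0.00349246,  0.00088681,  0.00130387,
        0.00086487]), 'tau': array([ 4.54351648e-04, -3.73138654e+01,  2.53009790e+01,  1.08614875e-02,
        9.47458534e-05, -4.93340579e-06]), 'eef_pos': array([0.20127225, 0.45703858, 0.20469851]), 'tool_rot': array([ 2.05935235e-01,  9.78565178e-01, -9.15125934e-04, -1.83210362e-04]), 'ft_force': array([-0.29424248, -0.16245208,  0.08604501]), 'ft_torque': array([-0.00819156,  0.03677818, -0.03273623]), 'grasp_force': 0.0, 'grip_width': 0.0852718738274673}
```

View pics/top0.png

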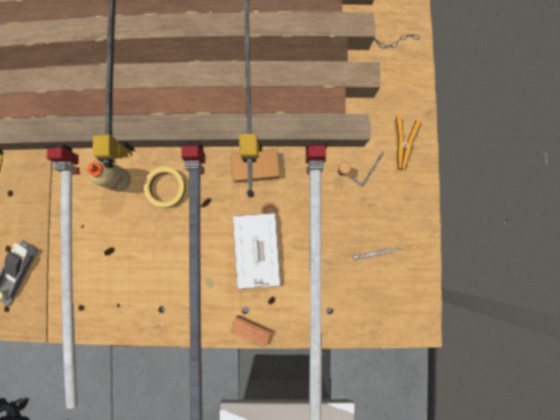

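View pics/scene0.png

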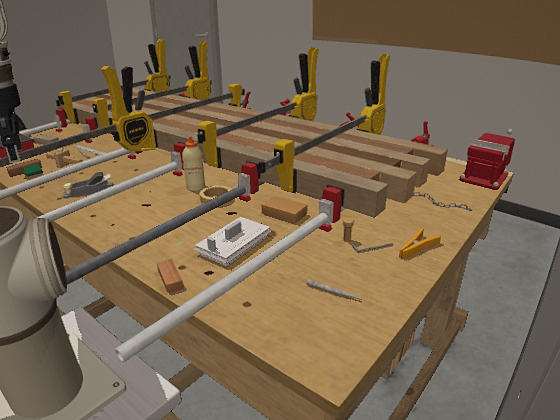

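The top view shows the tin and lid at (257,250), with the nail set at (378,253) right of a pipe and the tape at (165,187). In the scene view the lid is at (233,238), with its tab at the near end (211,243). I'll look at enlarged crops next.

Run:
```python
from h import *
t=cv2.imread("pics/top0.png");s=cv2.imread("pics/scene0.png")
A=cv2.resize(t[200:300,225:425],(800,400),interpolation=cv2.INTER_CUBIC)
B=cv2.resize(s[200:310,180:380],(800,440),interpolation=cv2.INTER_CUBIC)
cv2.imwrite("pics/cropA.png",A)
cv2.imwrite("pics/cropB.png",B)
c=load("top0")
for n,p,z in [("tin",(257,250),.03),("nail",(378,253),.005),("tape",(165,187),.02),("block",(256,165),.03),("tabend",(260,284),.02)]: print(n,atz(c,*p,z))
# pipe heights from both: axis points, top vs scene (line pipe R: y const)
for n,p in [("pipeR",(316,250)),("pipeM",(195,250)),("pipeL",(67,250))]:
    for z in (0,.04,.08): 
        q=atz(c,*p,z); print(n,z,q, proj(load("scene0"),q))
```

```text
tin [0.51171235 0.06946592 0.03      ]
nail [ 0.50513032 -0.2156528   0.005     ]
tape [0.65934155 0.28978061 0.02      ]
block [0.70982578 0.07321947 0.03      ]
tabend [0.43295743 0.06258603 0.02      ]
pipeR 0 [ 0.51207135 -0.06884664  0.        ] [278.56999035 266.58864893]
pipeR 0.04 [ 0.51220949 -0.06557458  0.04      ] [277.27761346 251.11337335]
pipeR 0.08 [ 0.51234764 -0.06230251  0.08      ] [275.93289795 235.01915037]
pipeM 0 [0.51072681 0.21914381 0.        ] [193.30681631 227.32862261]
pipeM 0.04 [0.51091684 0.21130322 0.04      ] [193.71653243 214.81485155]
pipeM 0.08 [0.51110686 0.20346263 0.08      ] [194.16375861 201.74959272]
pipeL 0 [0.50753288 0.53836181 0.        ] [125.50162833 196.02108576]
pipeL 0.04 [0.50784615 0.51820359 0.04      ] [126.93064235 185.84922413]
pipeL 0.08 [0.50815942 0.49804537 0.08      ] [128.4550463  175.18317885]
```

View pics/cropA.png

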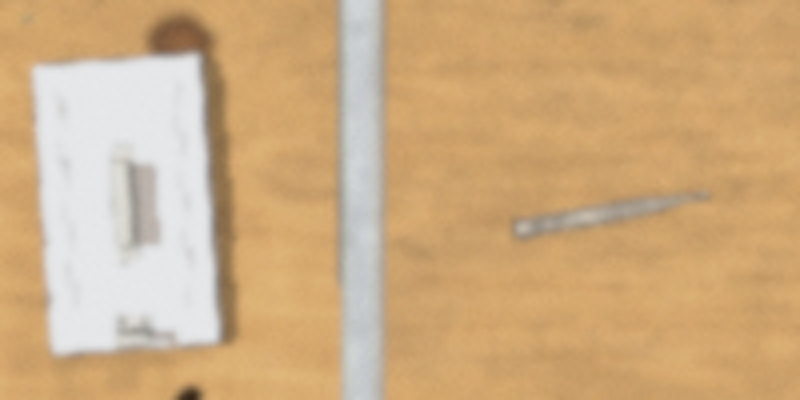

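View pics/cropB.png

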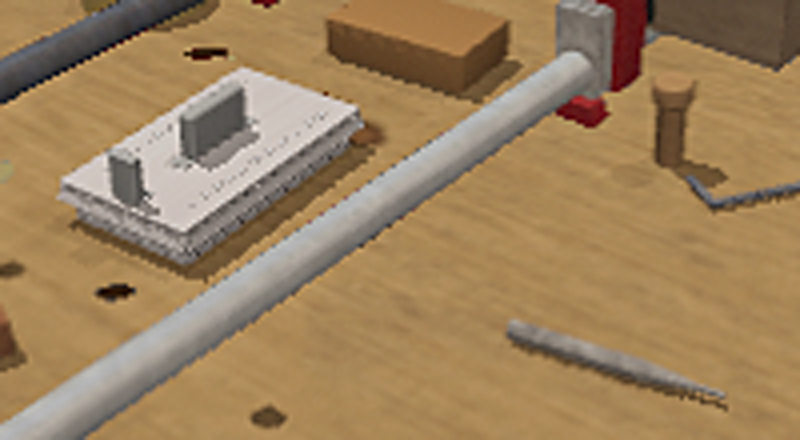

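Run:
```python
from h import *
t=load("top0");s=load("scene0")
A=lambda u,v:(t,225+u/4,200+v/4)
B=lambda u,v:(s,180+u/4,200+v/4)
print("bar",tri([A(122,200),B(212,98)])); print("tab",tri([A(127,318),B(125,152)]))
print("nail head",tri([A(520,230),B(512,328)]),"tip",tri([A(708,195),B(722,395)]))
P=[atz(*A(*p),.028) for p in [(35,66),(200,54),(220,343),(52,355)]]
P=np.array(P);print(P.mean(0)); d=P[0]+P[1]-P[2]-P[3];print(np.degrees(np.arctan2(d[1],d[0])),np.linalg.norm(d)/2)
```

```text
bar (array([0.51254992, 0.07050577, 0.05965987]), [np.float64(0.0010434933766662255), np.float64(0.0010434933766662682)])
tab (array([0.44460109, 0.0694455 , 0.05530908]), [np.float64(0.0016734800111303269), np.float64(0.001673480011130426)])
nail head (array([ 0.49510887, -0.1604429 ,  0.01016485]), [np.float64(0.0007568216067333108), np.float64(0.0007568216067333734)]) tip (array([ 0.5156359 , -0.27311502,  0.00897193]), [np.float64(0.0008674121984439326), np.float64(0.0008674121984440742)])
[0.50939595 0.07038969 0.028     ]
4.022944063105306 0.16701378838807
```

Request:
move_arm([
  [[0.03,-0.05,0,9,60],[0.06,-0.1,0,18,50],[0.09,-0.15,0,28,40],[0.12,-0.2,0,28,40],[0.15,-0.25,0,28,40]],
])

```text
clock: 0.72
eef_pos: [0.3519, 0.2058, 0.2053]
tool_rot: [-0.037, 0.999, -0.0, -0.0]
ft_force: [0.4, 0.3, 0.4]
grip_width: 0.034
grasp_force: 0.0
```

Request:
move_arm([
  [[0.03,-0.05,0,0,40],[0.05,-0.1,0,0,40],[0.065,-0.14,-0.01,0,40],[0.065,-0.142,-0.01,0,40],[0.065,-0.142,-0.01,0,40]],
])

```text
clock: 1.35
eef_pos: [0.4161, 0.0657, 0.1953]
tool_rot: [-0.037, 0.999, 0.0, -0.001]
ft_force: [-1.0, -0.2, -1.1]
grip_width: 0.0345
grasp_force: 0.0
```

Run:
```python
from h import *
c=snap("wrist","w1");o=monitor.get_obs();print(o["eef_pos"],o["tool_rot"],o["joint_pos"],c["hand_eye"],o["grip_width"])
for p in [(.434,.065,.058),(.51,.0705,.058),(.43,.06,.028)]: print(proj(c,p))
```

```text
[0.41613593 0.06624234 0.19547616] [-3.72839934e-02  9.99304661e-01  1.99585014e-04 -2.42564190e-04] [ 1.57504730e-01  9.06323290e-02 -2.03460470e-01  1.27713729e+00
  4.54467239e-04  8.29193543e-02] [[-4.92485108e-04  9.55816420e-01  2.93963822e-01  7.46410566e-02]
 [ 9.99999562e-01  2.36605103e-04  9.06008938e-04  7.47471057e-05]
 [ 7.96424879e-04  2.93964139e-01 -9.55816117e-01 -1.67580441e-01]
 [ 0.00000000e+00  0.00000000e+00  0.00000000e+00  1.00000000e+00]] 0.034204270022449676
[280.63041443 208.25202043]
[280.70690652 272.14303496]
[276.72936534 197.16061438]
```

View pics/w1.png

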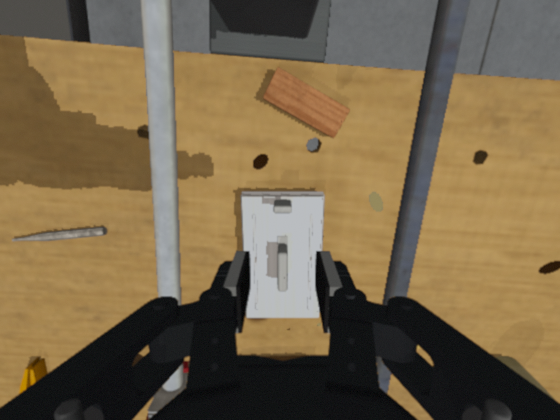

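The wrist view shows the lid aligned with the gripper (edges at columns 243 and 323), the tab at about (283,206) and the bar at (282,265). I'll zoom in numerically.

Run:
```python
from h import *
w=cv2.imread("pics/w1.png")
cv2.imwrite("pics/cropW.png",cv2.resize(w[180:330,230:340],(587,800)[::1] if 0 else (440,600),interpolation=cv2.INTER_CUBIC))
c=load("w1")
C=np.array([.510,.0705]);a=np.radians(4.2);X=np.array([np.cos(a),np.sin(a)]);Y=np.array([-X[1],X[0]])
for n,x,y,z in [("tabtop",-76,0,58),("tabbase-",-80,0,28),("tabtop+",-72,0,58),("bartop-",-25,0,58),("bartop+",25,0,58),("edge-",-83,0,28),("edge+",83,0,28),("edgeL",0,48,28),("edgeR",0,-48,28)]:
    q=proj(c,[*(C+X*x/1e3+Y*y/1e3),z/1e3]);print(n,(q-[230,180])*4)
```

```text
tabtop [202.22035608 113.72066076]
tabbase- [202.83611348  70.48653303]
tabtop+ [202.25471697 128.00733572]
bartop- [202.63793015 288.42007063]
bartop+ [203.00850462 445.46700588]
edge- [202.81371517  60.45053312]
edge+ [203.88548525 549.4220243 ]
edgeL [358.54904348 320.60179244]
edgeR [ 48.23943853 320.69652449]
```

View pics/cropW.png

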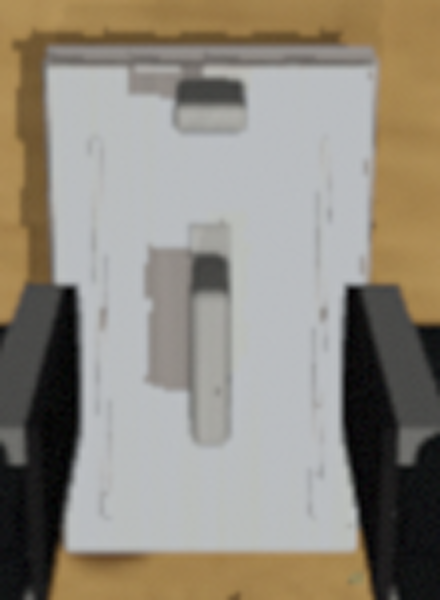

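The tab top is centred at crop (210,118), 2 mm left of the prediction and level with the finger midline. Yaw is 4.2°. I'll descend onto the tab.

Request:
move_arm([
  [[0.019,0.0,-0.05,0,40],[0.019,0.0,-0.1,0,40],[0.019,0.0,-0.14,0,40],[0.019,0.0,-0.162,0,40],[0.019,0.0,-0.162,0,40]],
])

```text
clock: 2.02
eef_pos: [0.4335, 0.0667, 0.0322]
tool_rot: [-0.038, 0.999, -0.0, -0.002]
ft_force: [-0.6, 1.0, 0.4]
grip_width: 0.0344
grasp_force: 0.0
```

Request:
move_arm([
  [[0,0,0,0,0],[0,0,0,0,0],[0,0,0,0,0],[0,0,0,0,0]],
])

```text
clock: 2.52
eef_pos: [0.4359, 0.0656, 0.034]
tool_rot: [-0.037, 0.999, 0.0, 0.001]
ft_force: [0.6, 0.1, 0.7]
grip_width: -0.0001
grasp_force: 0.0
```

The fingers shut on nothing, so I'll look again.

Run:
```python
from h import *
c=snap("wrist","w2");s=snap("scene","s2")
A=cv2.resize(s["color"][170:280,150:290,::-1],(560,440),interpolation=cv2.INTER_CUBIC)
W=cv2.resize(c["color"][60:360,180:380,::-1],(293,440),interpolation=cv2.INTER_AREA)
cv2.imwrite("pics/m2.png",np.hstack([A,W])[:, :800])
```

```text
(no output)
```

View pics/m2.png

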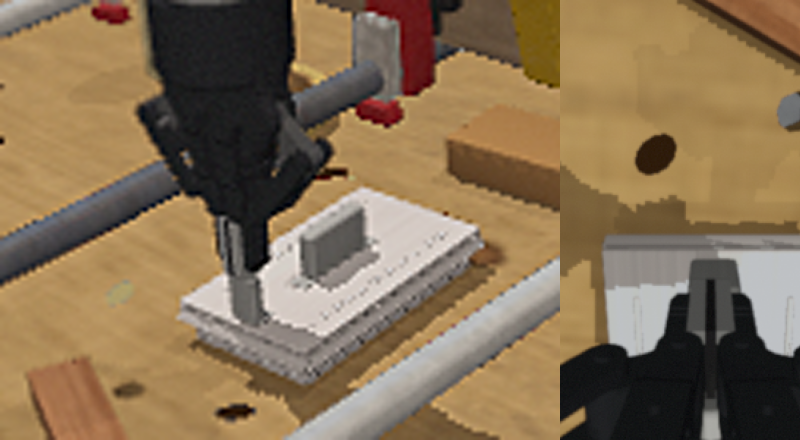

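Run:
```python
from h import *
s=load("s2");w=load("w2");o=monitor.get_obs();e=np.array(o["eef_pos"]);print(e,R.from_quat(o["tool_rot"]).as_matrix()[:,2])
fs=lambda p:((proj(s,p)-[150,170])*4).round(0)
fw=lambda p:(560+(proj(w,p)[0]-180)*1.465,(proj(w,p)[1]-60)*1.467)
for n,p in [("tcp",e),("grasp",e+[0,0,.019]),("tabtop",(.4352,.0669,.058)),("tabbase",(.4352,.0669,.028)),("tabtop@-15mm",(.42,.0669,.058)),("base",(.42,.0669,.028)),("barN",(.486,.0706,.058)),("barF",(.536,.074,.058))]: print(n,fs(p),np.round(fw(p)))
```

```text
[0.43565889 0.06553798 0.03375555] [ 4.75158469e-04  7.92898777e-05 -9.99999884e-01]
tcp [244. 313.] [710. 271.]
grasp [241. 285.] [710. 292.]
tabtop [238. 276.] [714. 298.]
tabbase [243. 321.] [713. 265.]
tabtop@-15mm [218. 287.] [717. 259.]
base [223. 333.] [716. 231.]
barN [298. 238.] [713. 414.]
barF [354. 204.] [713. 511.]
```

Everything projects onto the tab, yet the width reads zero. A 20 mm lift is what the task needs anyway, and it will show whether the tab is held.

Request:
move_arm([
  [[0,0,0.005,0,0],[0,0,0.01,0,0],[0,0,0.015,0,0],[0,0,0.02,0,0],[0,0,0.02,0,0]],
])

```text
clock: 3.25
eef_pos: [0.436, 0.0657, 0.0541]
tool_rot: [-0.037, 0.999, 0.0, 0.001]
ft_force: [-0.0, 0.1, 0.3]
grip_width: 0.0002
grasp_force: 0.0
```

Run:
```python
from h import *
c=snap("wrist","w3");s=snap("scene","s3");o=monitor.get_obs();print(o["eef_pos"],o["grip_width"],o["grasp_force"])
A=cv2.resize(s["color"][200:270,175:275,::-1],(500,350),interpolation=cv2.INTER_CUBIC)
A0=cv2.resize(load("s2")["color"][220:270,175:275,::-1],(500,250),interpolation=cv2.INTER_CUBIC)
W=cv2.resize(c["color"][180:330,230:330,::-1],(300,450),interpolation=cv2.INTER_CUBIC)
m=np.zeros((600,800,3),np.uint8);m[:350,:500]=A;m[350:,:500]=A0;m[:450,500:]=W
cv2.imwrite("pics/m3.png",m)
```

```text
[0.43550778 0.065609   0.05354335] 0.00013265102033726167 0.0
```

View pics/m3.png

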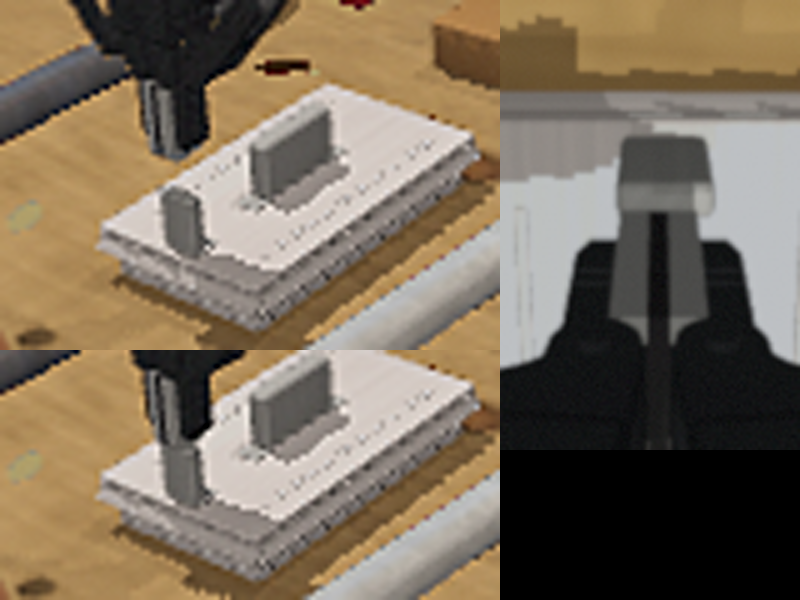

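The fingers stand beyond and above the tab: tips at m3 (175,157) in the scene, (657,212) in the wrist. I'll triangulate the tips against the reported TCP.

Run:
```python
from h import *
s=load("s3");w=load("w3");e=np.array([.4355,.0656,.0537])
S=lambda u,v:(s,175+u/5,200+v/5); W=lambda u,v:(w,230+(u-500)/3,180+v/3)
print("tcp proj",(proj(s,e)-[175,200])*5,(proj(w,e)-[230,180])*3+[500,0])
print("tip near corner R(-y)",tri([S(152,150),W(616,212)]),tri([S(180,158),W(616,212)]))
print("tip near mid",tri([S(172,158),W(657,212)]))
print("tab top near edge -y corner",tri([S(163,190),W(700,185)]), "tabtop ctr",tri([S(180,190),W(665,198)]))
# tab model in s3
C=np.array([.511,.0725]);a=np.radians(4.2);X=np.array([np.cos(a),np.sin(a)]);Y=np.array([-X[1],X[0]])
for x in(-80,-72):
  for y in(-10,10):
    for z in (28,58):
      p=[*(C+X*x/1e3+Y*y/1e3),z/1e3];print(x,y,z,((proj(s,p)-[175,200])*5).round(),((proj(w,p)-[230,180])*3+[500,0]).round())
```

```text
tcp proj [176.32820093 204.11611406] [657.43281568 193.47706087]
tip near corner R(-y) (array([0.42081613, 0.05861883, 0.09198239]), [np.float64(0.001398377772526118), np.float64(0.0013983777725261712)]) (array([0.42975509, 0.05679692, 0.08186154]), [np.float64(0.002721774488275064), np.float64(0.0027217744882751757)])
tip near mid (array([0.43084528, 0.06381343, 0.07876053]), [np.float64(0.0029025839739518777), np.float64(0.0029025839739521123)])
tab top near edge -y corner (array([0.43258707, 0.07291702, 0.058751  ]), [np.float64(0.0017891441780370318), np.float64(0.0017891441780371574)]) tabtop ctr (array([0.43614271, 0.06605082, 0.05928679]), [np.float64(0.0022731435705749823), np.float64(0.002273143570574938)])
-80 -10 28 [189. 262.] [620. 131.]
-80 -10 58 [183. 206.] [614. 183.]
-80 10 28 [157. 249.] [707. 131.]
-80 10 58 [151. 193.] [715. 183.]
-72 -10 28 [201. 254.] [620. 163.]
-72 -10 58 [195. 198.] [614. 220.]
-72 10 28 [169. 241.] [706. 163.]
-72 10 58 [163. 185.] [714. 220.]
```

The real fingertips sit about 25 mm above the reported TCP, which explains closing over the tab. I'll open, descend with force checks, and close.

Request:
move_arm([
  [[0,0,0,0,40],[0,0.001,-0.01,0,40],[0,0.001,-0.025,0,40],[0,0.001,-0.036,0,40],[0,0.001,-0.036,0,40]],
])

```text
clock: 3.98
eef_pos: [0.4342, 0.0664, 0.0163]
tool_rot: [-0.037, 0.999, -0.0, -0.001]
ft_force: [0.3, 0.3, -0.3]
grip_width: 0.0343
grasp_force: 0.0
```

Request:
move_arm([
  [[0,0,-0.003,0,40],[0,0,-0.006,0,40],[0,0,-0.006,0,0],[0,0,-0.006,0,0],[0,0,-0.006,0,0]],
])

```text
clock: 4.6
eef_pos: [0.4356, 0.0666, 0.0117]
tool_rot: [-0.037, 0.999, 0.0, 0.0]
ft_force: [-0.7, 0.6, 1.4]
grip_width: 0.0181
grasp_force: 58.6
```

Request:
move_arm([
  [[0.001,0,0.005,0,0],[0.001,0,0.01,0,0],[0.002,0,0.015,0,0],[0.003,0,0.02,0,0],[0.003,0,0.02,0,0]],
])

```text
clock: 5.22
eef_pos: [0.4391, 0.0667, 0.0321]
tool_rot: [-0.037, 0.999, 0.0, 0.001]
ft_force: [-0.2, 0.4, -2.2]
grip_width: 0.0184
grasp_force: 58.6
```

Run:
```python
from h import *
s=snap("scene","s4");o=monitor.get_obs();print(o["eef_pos"],o["grip_width"],o["grasp_force"],o["ft_force"],o["ft_torque"])
A=cv2.resize(s["color"][190:280,165:285,::-1],(800,600),interpolation=cv2.INTER_CUBIC)
cv2.imwrite("pics/m4.png",A)
```

```text
[0.43876194 0.0666305  0.03175711] 0.018370497853687398 58.591872453689575 [-0.36650833 -0.03675902 -2.67996953] [ 0.04174915  0.07844026 -0.00648871]
```

View pics/m4.png

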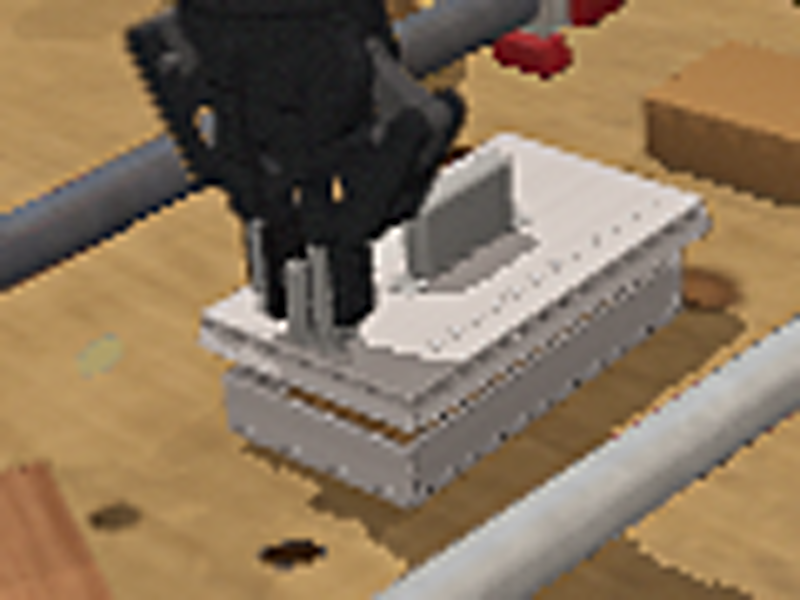

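The picture shows the near skirt raised clear of the tin, with a cork-coloured gap at (350,410), and the far right corner (705,205) still low. I'll check the tilt by fitting it to the plate corners.

```bash
cat >> h.py <<'E'
def lidfit(obs,x0):
    "obs: list of (cam,u,v,[lid x,y,z]); params x,y,z,yaw,pitch (lid origin)"
    from scipy.optimize import least_squares
    def f(p):
        Rm=R.from_euler("ZY",[p[3],p[4]]).as_matrix()
        return np.concatenate([proj(c,Rm@np.array(q)/1e3+p[:3])-[u,v] for c,u,v,q in obs])
    r=least_squares(f,x0); return r.x,np.abs(r.fun).max()
E
python3 - <<'E'
from h import *
s=load("s4");S=lambda u,v:(s,165+u*.15,190+v*.15)
obs=[(*S(203,325),[-83,48,14]),(*S(412,388),[-83,-48,14]),(*S(705,203),[83,-48,14]),(*S(510,135),[83,48,14]),(*S(408,225),[-25,6,44]),(*S(512,152),[25,-6,44]),(*S(415,278),[-25,-3,14])]
print(lidfit(obs,[.511,.0725,.02,.073,.1]))
E
```

```text
(array([ 5.29733036e-01,  8.31473492e-02,  2.26376599e-02,  6.68777352e-02,
       -4.94040428e-04]), np.float64(2.632335586066631))
```

Run:
```python
from h import *
s=load("s4")
a=.073
def pred(x,z,p):
    Rm=R.from_euler("ZY",[a,p]).as_matrix();o=np.array([x,.0725,z]);
    return [((proj(s,Rm@np.array(q)/1e3+o)-[165,190])/.15).round() for q in ([-83,48,14],[-83,-48,14],[83,-48,14],[83,48,14],[-25,6,44],[25,-6,44],[86,-51,0],[-86,-51,0])]
print("closed",*pred(.511,.014,0)); print("flat+20",*pred(.514,.034,0));
for x in (.511,.514): print("tilt",*pred(x,.024,.13))
T=lambda q:((proj(s,R.from_euler("Z",a).as_matrix()@np.array(q)/1e3+[.511,.0725,0])-[165,190])/.15).round()
print("tin",*[T(q) for q in ([-78,-43,0],[-78,-43,24],[78,-43,0],[78,-43,24],[-78,43,0])])
```

```text
closed [191. 369.] [398. 456.] [692. 248.] [493. 180.] [384. 259.] [501. 210.] [704. 279.] [401. 498.]
flat+20 [191. 316.] [400. 402.] [696. 198.] [495. 131.] [386. 205.] [504. 158.] [708. 230.] [404. 444.]
tilt [189. 315.] [398. 400.] [694. 249.] [494. 181.] [393. 220.] [510. 189.] [703. 283.] [398. 444.]
tilt [196. 311.] [405. 396.] [699. 246.] [500. 178.] [399. 216.] [516. 185.] [708. 280.] [405. 440.]
tin [402. 513.] [397. 454.] [675. 314.] [673. 259.] [219. 433.]
```

The far corner matches a level lift: the full grip stopped the lid pivoting about the pads. I'll lower it again and retry with a lighter grip so the tab can pivot.

Request:
move_arm([
  [[-0.001,0,-0.005,0,0],[-0.003,0,-0.01,0,0],[-0.003,0,-0.015,0,0],[-0.003,0,-0.019,0,0],[-0.003,0,-0.02,0,0]],
])

```text
clock: 5.9
eef_pos: [0.4352, 0.0666, 0.0117]
tool_rot: [-0.037, 0.999, -0.0, -0.0]
ft_force: [-3.7, -0.3, 8.4]
grip_width: 0.0184
grasp_force: 59.7
```

Request:
move_arm([
  [[0,0,0,0,23],[0,0,0,0,23],[0,0,0,0,23]],
])

```text
clock: 6.28
eef_pos: [0.4356, 0.0666, 0.0115]
tool_rot: [-0.037, 0.999, -0.0, 0.0]
ft_force: [-0.4, -0.8, -1.0]
grip_width: 0.0195
grasp_force: 10.9
```

Request:
move_arm([
  [[0.001,0,0.005,0,23],[0.001,0,0.01,0,23],[0.002,0,0.015,0,23],[0.003,0,0.02,0,23],[0.003,0,0.02,0,23]],
])

```text
clock: 6.9
eef_pos: [0.4392, 0.0667, 0.0321]
tool_rot: [-0.037, 0.999, 0.0, 0.001]
ft_force: [0.1, -0.5, -1.9]
grip_width: 0.02
grasp_force: 10.8
```

Run:
```python
from h import *
s=snap("scene","s5");print(monitor.get_obs()["ft_force"])
g=lambda n:cv2.cvtColor(load(n)["color"],cv2.COLOR_RGB2GRAY).astype(float)
def px(u,v): return int(165+u*.15),int(190+v*.15)
for nm,(u,v) in dict(far=(700,225),near=(400,430),mid=(560,300),ntip=(220,350)).items():
    x,y=px(u,v);sl=(slice(y-8,y+9),slice(x-8,x+9))
    print(nm,[(n,round(np.abs(g(n)[sl]-g("s3")[sl]).mean(),1)) for n in("s4","s5")])
```

```text
[-0.0743201   0.16181835 -0.94329019]
far [('s4', np.float64(22.6)), ('s5', np.float64(5.0))]
near [('s4', np.float64(41.5)), ('s5', np.float64(41.0))]
mid [('s4', np.float64(44.3)), ('s5', np.float64(34.2))]
ntip [('s4', np.float64(33.7)), ('s5', np.float64(33.2))]
```

The far end stayed put while the tab end rose, so the lid is now tilted. I'll clamp firmly, raise it and carry it to the bay.

Request:
move_arm([
  [[0,0,0,0,0],[0,0,0,0,0],[0,0,0.02,0,0],[0,0,0.05,0,0],[0,0,0.08,0,0]],
])

```text
clock: 7.58
eef_pos: [0.439, 0.0666, 0.1122]
tool_rot: [-0.037, 0.999, -0.0, 0.0]
ft_force: [-1.2, -0.1, -2.3]
grip_width: 0.0178
grasp_force: 58.8
```

Request:
move_arm([
  [[-0.01,0.04,0.01,0,0],[-0.02,0.09,0.01,0,0],[-0.03,0.14,0.01,0,0],[-0.04,0.19,0.01,0,0],[-0.05,0.24,0.01,0,0]],
])

```text
clock: 8.2
eef_pos: [0.3875, 0.3078, 0.1211]
tool_rot: [-0.037, 0.999, -0.0, -0.0]
ft_force: [0.5, 0.0, -1.7]
grip_width: 0.0176
grasp_force: 58.9
```

Request:
move_arm([
  [[-0.005,0.025,0,0,0],[-0.01,0.04,0,0,0],[-0.01,0.04,-0.03,0,0],[-0.01,0.04,-0.06,0,0],[-0.01,0.04,-0.06,0,0]],
])

```text
clock: 8.82
eef_pos: [0.377, 0.3446, 0.0595]
tool_rot: [-0.037, 0.999, -0.002, -0.002]
ft_force: [-0.4, -0.3, 0.5]
grip_width: 0.0178
grasp_force: 59.3
```

Run:
```python
from h import *
o=monitor.get_obs();print(o["eef_pos"],o["joint_pos"],o["ft_force"],o["grip_width"])
t=snap("top","t6");s=snap("scene","s6")
m=np.zeros((600,800,3),np.uint8)
m[:300]=cv2.resize(t["color"][180:300,50:370,::-1],(800,300),interpolation=cv2.INTER_CUBIC)
m[300:]=cv2.resize(s["color"][150:270,60:380,::-1],(800,300),interpolation=cv2.INTER_CUBIC)
cv2.imwrite("pics/m6.png",m)
```

```text
[0.37699554 0.34462959 0.05949103] [ 7.40711958e-01  3.78006394e-01 -2.05567661e-01  9.92591988e-01
 -2.09742729e-04  6.67565130e-01] [-0.36828561 -0.29433802  0.50849731] 0.01784663278620705
```

Request:
move_arm([
  [[0,0,-0.015,0,0],[0,0,-0.03,0,0],[0,0,-0.035,0,0],[0,0,-0.04,0,0],[0,0,-0.04,0,0]],
])

```text
clock: 9.55
eef_pos: [0.3786, 0.3467, 0.0213]
tool_rot: [-0.037, 0.999, -0.0, 0.0]
ft_force: [-2.0, 0.2, 2.7]
grip_width: 0.0178
grasp_force: 58.5
```

Request:
move_arm([
  [[0,0,0,0,22],[0,0,-0.002,0,23],[0,0,-0.006,0,23],[0,0,-0.01,0,23],[0,0,-0.013,0,23]],
])

```text
clock: 10.18
eef_pos: [0.3783, 0.3463, 0.008]
tool_rot: [-0.037, 0.999, -0.0, -0.0]
ft_force: [-1.5, -1.0, -1.0]
grip_width: 0.0196
grasp_force: 8.4
```

Request:
move_arm([
  [[0,0,-0.004,0,23],[0,0,-0.008,0,23],[0,0,-0.009,0,23]],
])

```text
clock: 10.55
eef_pos: [0.3785, 0.3466, -0.0002]
tool_rot: [-0.037, 0.999, 0.0, 0.0]
ft_force: [-3.5, -2.8, 7.9]
grip_width: 0.0197
grasp_force: 9.2
```

Request:
move_arm([
  [[0,0,0,0,40],[0,0,0,0,40],[0,0,0.03,0,40],[-0.01,0,0.09,0,40],[-0.02,0,0.15,0,40]],
])

```text
clock: 11.18
eef_pos: [0.3582, 0.3463, 0.1507]
tool_rot: [-0.037, 0.999, -0.0, -0.0]
ft_force: [0.5, 0.3, -0.1]
grip_width: 0.0346
grasp_force: 0.0
```

Request:
move_arm([
  [[-0.01,0,0.04,0,60],[-0.01,0,0.04,0,60]],
])

```text
clock: 11.42
eef_pos: [0.3501, 0.3486, 0.1936]
tool_rot: [-0.037, 0.999, 0.003, 0.003]
ft_force: [-0.8, 0.2, -0.1]
grip_width: 0.0511
grasp_force: 0.0
```

Run:
```python
from h import *
w=snap("wrist","w7");t=snap("top","t7");o=monitor.get_obs();print(o["eef_pos"],o["joint_pos"])
m=np.hstack([cv2.resize(w["color"][:,:,::-1],(560,420))[:, 80:480],cv2.resize(t["color"][190:295,110:210,::-1],(400,420),interpolation=cv2.INTER_CUBIC)])
cv2.imwrite("pics/m7.png",m)
```

```text
[0.34861626 0.34662322 0.18946531] [ 7.82645346e-01  2.31053087e-01 -4.96040217e-02  1.28934611e+00
 -1.69997616e-04  7.08673042e-01]
```

View pics/m7.png

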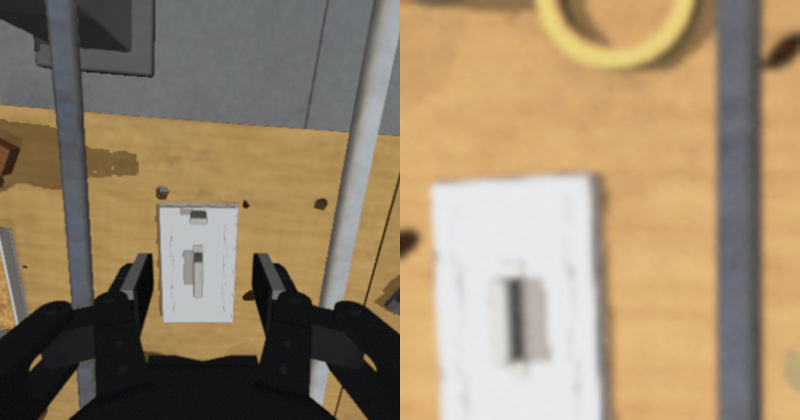

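The wrist and top views show the lid flat in the bay, square to the gripper, with its bar at (199,273) in the left panel. The tape is undisturbed. That was my last picture, so I'll segment numerically from here. Next, the nail set.

Request:
move_arm([
  [[0.015,-0.05,0,-10,40],[0.03,-0.1,0,-20,40],[0.045,-0.15,0,-30,35],[0.06,-0.2,0,-40,35],[0.075,-0.25,0,-50,35]],
])

```text
clock: 12.15
eef_pos: [0.4228, 0.0945, 0.1874]
tool_rot: [0.392, 0.92, -0.001, -0.001]
ft_force: [-0.6, -0.2, -0.0]
grip_width: 0.0302
grasp_force: 0.0
```

Request:
move_arm([
  [[0.015,-0.05,0,-10,35],[0.03,-0.1,0,-20,35],[0.045,-0.16,0,-30,35],[0.06,-0.22,0,-34,35],[0.07,-0.27,0,-34,35]],
])

```text
clock: 12.78
eef_pos: [0.4927, -0.1757, 0.187]
tool_rot: [0.642, 0.767, -0.001, -0.002]
ft_force: [0.9, 0.3, -0.0]
grip_width: 0.0296
grasp_force: 0.0
```

Request:
move_arm([
  [[0.012,-0.043,0,0,35],[0.012,-0.043,-0.03,0,30],[0.012,-0.043,-0.06,0,30],[0.012,-0.043,-0.06,0,30]],
])

```text
clock: 13.28
eef_pos: [0.502, -0.2154, 0.1248]
tool_rot: [0.642, 0.767, -0.001, -0.005]
ft_force: [0.3, 0.0, 0.4]
grip_width: 0.0258
grasp_force: 0.0
```

Run:
```python
from h import *
w=snap("wrist","w8");o=monitor.get_obs();print(o["eef_pos"],o["joint_pos"],o["grip_width"])
x=R.from_quat(o["tool_rot"]).as_matrix();print("closing",np.degrees(np.arctan2(x[1,1],x[0,1])))
hsv=cv2.cvtColor(w["color"],cv2.COLOR_RGB2HSV)
m=((hsv[...,1]<70)&(hsv[...,2]>70)).astype(np.uint8)
n,l,st,ce=cv2.connectedComponentsWithStats(m)
for i in range(1,n):
    if st[i,4]>60:
        ys,xs=np.where(l==i);print(i,st[i],ce[i])
for p in [(.4951,-.1604,.0055),(.5156,-.2731,.0055),(.5054,-.2168,.0055)]: print(proj(w,p))
```

```text
[ 0.50362641 -0.21587248  0.12701081] [-4.04886474e-01  3.84456336e-01 -2.47910320e-03  1.18979229e+00
 -9.98049854e-05  9.87661958e-01] 0.025658886887359424
closing 10.213325498956983
1 [  176     0   384    82 12331] [412.15335334  28.70870165]
2 [   0   52   62  155 8414] [ 29.03410982 131.43154267]
5 [ 283  136   11  116 1036] [287.79247104 184.41023166]
6 [454 167  51  76 601] [476.96505824 203.53244592]
7 [    0   209   152   199 14158] [ 43.77051843 305.32758864]
8 [506 241  10  11  61] [510.40983607 246.70491803]
9 [236 251  18  45 436] [244.43119266 271.45642202]
10 [311 251  19  44 426] [320.45305164 270.98122066]
11 [507 298  20  12 109] [518.77981651 303.65137615]
12 [ 246  322   74   38 2186] [281.14135407 341.47163769]
13 [143 343  19  21 116] [152.30172414 352.31896552]
14 [404 346  19  19 120] [413.025      353.25833333]
15 [ 497  361   63   43 1039] [537.96631376 378.70741097]
16 [140 363  55  57 594] [171.21380471 391.96969697]
17 [371 363  55  57 614] [393.50814332 392.03745928]
18 [ 65 408  18  12 172] [ 73.38953488 413.72093023]
19 [481 408  19  12 184] [490.05434783 414.15217391]
[286.20902259 139.77171856]
[286.08089865 251.51800516]
[286.17935292 198.85231025]
```

Run:
```python
from h import *
w=load("w8");o=monitor.get_obs();e=np.array(o["eef_pos"])
hsv=cv2.cvtColor(w["color"],cv2.COLOR_RGB2HSV)
m=((hsv[...,1]<70)&(hsv[...,2]>70)).astype(np.uint8)
n,l,st,ce=cv2.connectedComponentsWithStats(m)
for r in range(140,252,16): xs=np.where(l[r]==5)[0];print(r,xs.min(),xs.max(),atz(w,xs.mean(),r,.0055).round(4))
a=atz(w,288,136,.0055);b=atz(w,288,252,.0055);print(a,b,np.linalg.norm(a-b),(a+b)/2)
ang=np.radians(10.2);c=np.array([np.cos(ang),np.sin(ang)])
g=atz(w,288,194,.0055);print("offset along closing",c@(g-e)[:2],proj(w,e))
```

```text
140 283 293 [ 0.4968 -0.1603  0.0055]
156 283 293 [ 0.4995 -0.1749  0.0055]
172 283 293 [ 0.5023 -0.19    0.0055]
188 283 293 [ 0.5052 -0.2056  0.0055]
204 283 292 [ 0.5077 -0.2218  0.0055]
220 284 291 [ 0.5107 -0.2384  0.0055]
236 286 289 [ 0.5139 -0.2556  0.0055]
[ 0.49612907 -0.15672405  0.0055    ] [ 0.51768304 -0.27327886  0.0055    ] 0.11853099900996786 [ 0.50690606 -0.21500146  0.0055    ]
offset along closing 0.0033690780312189634 [284.09832318 248.52236482]
```

Request:
move_arm([
  [[0.0035,0.001,-0.05,0,30],[0.0035,0.001,-0.1,0,30],[0.0035,0.001,-0.125,0,30],[0.0035,0.001,-0.137,0,30],[0.0035,0.001,-0.137,0,30]],
])

```text
clock: 13.95
eef_pos: [0.5094, -0.2155, -0.0072]
tool_rot: [0.641, 0.767, -0.0, 0.0]
ft_force: [-0.4, -0.3, -0.6]
grip_width: 0.0254
grasp_force: 0.0
```

Request:
move_arm([
  [[0,0,-0.002,0,30],[0,0,-0.004,0,30],[0,0,-0.004,0,30]],
])

```text
clock: 14.32
eef_pos: [0.5094, -0.2156, -0.0109]
tool_rot: [0.641, 0.767, 0.0, 0.0]
ft_force: [0.2, 0.3, 0.2]
grip_width: 0.0256
grasp_force: 0.0
```

Request:
move_arm([
  [[-0.002,0,-0.002,0,30],[-0.002,0,-0.004,0,30],[-0.002,0,-0.006,0,30],[-0.002,0,-0.006,0,30]],
])

```text
clock: 14.82
eef_pos: [0.5068, -0.2153, -0.0178]
tool_rot: [0.641, 0.767, -0.0, -0.0]
ft_force: [0.0, 0.1, -0.1]
grip_width: 0.0257
grasp_force: 0.0
```

Request:
move_arm([
  [[0,0,-0.002,0,30],[0,0,-0.004,0,30],[0,0,-0.004,0,30]],
])

```text
clock: 15.2
eef_pos: [0.5068, -0.2153, -0.0217]
tool_rot: [0.641, 0.767, -0.0, -0.0]
ft_force: [-0.1, 0.1, -0.3]
grip_width: 0.0255
grasp_force: 0.0
```

Request:
move_arm([
  [[0,0,-0.001,0,20],[0,0,-0.001,0,0],[0,0,-0.001,0,0],[0,0,-0.001,0,0]],
])

```text
clock: 15.7
eef_pos: [0.5071, -0.2155, -0.0224]
tool_rot: [0.641, 0.767, 0.0, 0.0]
ft_force: [-0.3, -0.8, 0.5]
grip_width: 0.0078
grasp_force: 58.7
```

Request:
move_arm([
  [[0,0,0.03,0,0],[0,0,0.07,0,0],[0,0,0.11,5,0],[0,0.03,0.11,15,0],[0,0.07,0.11,25,0]],
])

```text
clock: 16.32
eef_pos: [0.5075, -0.1455, 0.0883]
tool_rot: [0.458, 0.889, 0.0, 0.001]
ft_force: [0.7, 0.8, -0.3]
grip_width: 0.008
grasp_force: 58.7
```

Request:
move_arm([
  [[0,0.04,0,10,0],[0.001,0.08,0,20,0],[0.002,0.12,0,30,0],[0.003,0.16,0,40,0],[0.004,0.2,0,50,0]],
])

```text
clock: 16.95
eef_pos: [0.5108, 0.0559, 0.0875]
tool_rot: [0.039, 0.999, -0.0, 0.0]
ft_force: [0.6, -0.4, -0.4]
grip_width: 0.0082
grasp_force: 58.7
```

Request:
move_arm([
  [[0,0.018,0,9,0],[0,0.018,0,9,0],[0,0.018,0,9,0]],
])

```text
clock: 17.32
eef_pos: [0.5108, 0.072, 0.0874]
tool_rot: [-0.036, 0.999, -0.0, -0.0]
ft_force: [-0.2, -1.0, 0.2]
grip_width: 0.008
grasp_force: 58.7
```

Run:
```python
from h import *
w=snap("wrist","w9");t=snap("top","t9");o=monitor.get_obs();print(o["eef_pos"],o["joint_pos"],o["grip_width"])
x=R.from_quat(o["tool_rot"]).as_matrix();print("closing",np.degrees(np.arctan2(x[1,1],x[0,1])))
# tin rim: compare model projected to wrist with edges
C=np.array([.511,.0725]);a=np.radians(4.2);X=np.array([np.cos(a),np.sin(a)]);Y=np.array([-X[1],X[0]])
for q in ([-78,-43],[-78,43],[-75,-40],[-75,40],[78,-43],[78,43]): print(q,proj(w,[*(C+X*q[0]/1e3+Y*q[1]/1e3),.024]).round(1))
g=w["color"]
c0=proj(w,[*(C-X*.06),.024]); r=int(c0[1]);print("row",r)
h=cv2.cvtColor(g,cv2.COLOR_RGB2HSV)
print([tuple(h[r,u,1:]) for u in range(150,420,6)])
u=int(c0[0])-25;print("col",u,[(v,*h[v,u,1:]) for v in range(60,330,5)])
```

```text
[0.51095675 0.07161664 0.08745836] [ 1.39418883e-01  3.54288530e-01 -1.58938386e-01  1.05777294e+00
 -2.57281649e-04  6.83121543e-02] 0.008342840885202006
closing 94.07411839864788
[-78, -43] [224.6 113. ]
[-78, 43] [341.6 112.7]
[-75, -40] [228.9 117.2]
[-75, 40] [337.3 117. ]
[78, -43] [235.  297.4]
[78, 43] [331.8 297.3]
row 138
[(np.uint8(125), np.uint8(179)), (np.uint8(128), np.uint8(178)), (np.uint8(130), np.uint8(177)), (np.uint8(125), np.uint8(179)), (np.uint8(126), np.uint8(180)), (np.uint8(123), np.uint8(181)), (np.uint8(123), np.uint8(181)), (np.uint8(124), np.uint8(181)), (np.uint8(125), np.uint8(182)), (np.uint8(123), np.uint8(180)), (np.uint8(132), np.uint8(126)), (np.uint8(136), np.uint8(124)), (np.uint8(137), np.uint8(123)), (np.uint8(14), np.uint8(150)), (np.uint8(53), np.uint8(145)), (np.uint8(140), np.uint8(162)), (np.uint8(136), np.uint8(190)), (np.uint8(136), np.uint8(186)), (np.uint8(137), np.uint8(184)), (np.uint8(139), np.uint8(171)), (np.uint8(137), np.uint8(182)), (np.uint8(140), np.uint8(162)), (np.uint8(129), np.uint8(191)), (np.uint8(130), np.uint8(194)),
[... 1936 characters left out ...]
.uint8(136), np.uint8(185)), (235, np.uint8(138), np.uint8(177)), (240, np.uint8(138), np.uint8(175)), (245, np.uint8(139), np.uint8(171)), (250, np.uint8(142), np.uint8(160)), (255, np.uint8(133), np.uint8(190)), (260, np.uint8(137), np.uint8(78)), (265, np.uint8(8), np.uint8(33)), (270, np.uint8(9), np.uint8(55)), (275, np.uint8(7), np.uint8(74)), (280, np.uint8(10), np.uint8(78)), (285, np.uint8(7), np.uint8(75)), (290, np.uint8(28), np.uint8(18)), (295, np.uint8(14), np.uint8(18)), (300, np.uint8(38), np.uint8(20)), (305, np.uint8(46), np.uint8(22)), (310, np.uint8(64), np.uint8(20)), (315, np.uint8(58), np.uint8(22)), (320, np.uint8(14), np.uint8(18)), (325, np.uint8(36), np.uint8(21))]
```

The tin sits within about 1 mm of the model, so I'll lower the nail set into it.

Request:
move_arm([
  [[0,0,-0.04,0,0],[0,0,-0.075,0,0],[0,0,-0.095,0,0],[0,0,-0.103,0,0],[0,0,-0.105,0,0]],
])

```text
clock: 18.05
eef_pos: [0.5111, 0.072, -0.0175]
tool_rot: [-0.036, 0.999, -0.0, -0.0]
ft_force: [0.5, 0.2, -0.2]
grip_width: 0.0084
grasp_force: 58.7
```

Request:
move_arm([
  [[0,0,-0.001,0,5],[0,0,-0.001,0,14],[0,0,-0.001,0,25],[0,0,0.001,0,25],[0,0,0.03,0,25]],
])

```text
clock: 18.68
eef_pos: [0.5088, 0.0723, 0.0112]
tool_rot: [-0.037, 0.999, -0.0, -0.002]
ft_force: [-0.1, 0.1, 1.3]
grip_width: 0.0214
grasp_force: 0.0
```

Request:
move_arm([
  [[0,0,0.06,0,30],[-0.03,0,0.11,0,40],[-0.05,0,0.11,0,40],[-0.05,0,0.11,0,40]],
])

```text
clock: 19.18
eef_pos: [0.4603, 0.0726, 0.1234]
tool_rot: [-0.037, 0.999, 0.0, 0.001]
ft_force: [-0.6, -0.2, -0.6]
grip_width: 0.0344
grasp_force: 0.0
```

Run:
```python
from h import *
w=snap("wrist","w10");t=snap("top","t10");o=monitor.get_obs();print(o["eef_pos"],o["grip_width"])
C=np.array([.511,.0725]);a=np.radians(4.2);X=np.array([np.cos(a),np.sin(a)]);Y=np.array([-X[1],X[0]])
for q in ([-78,-43],[-78,43],[78,-43],[78,43]): print(q,proj(w,[*(C+X*q[0]/1e3+Y*q[1]/1e3),.024]).round(1))
for n,c in(("w",w),("t",t)):
    h=cv2.cvtColor(c["color"],cv2.COLOR_RGB2HSV);m=((h[...,1]<80)&(h[...,2]>70)).astype(np.uint8)
    k,l,st,ce=cv2.connectedComponentsWithStats(m)
    cc=proj(c,[*C,.008]);print(n,cc)
    for i in range(1,k):
        if st[i,4]>25 and np.hypot(*(ce[i]-cc))<90:
            ys,xs=np.where(l==i);v=np.linalg.svd(np.c_[xs,ys]-ce[i],full_matrices=0)[2][0];print(st[i],ce[i].round(1),v.round(3),atz(c,*ce[i],.0085).round(4))
```

```text
[0.46128229 0.07263259 0.12238415] 0.03433948730630805
[-78, -43] [230.6 172.1]
[-78, 43] [326.  172.2]
[78, -43] [238.  319.1]
[78, 43] [319.7 319.1]
w [278.7749804  244.60365203]
[ 224  168  117  128 2655] [278.8 220.4] [0.551 0.835] [0.4845 0.0707 0.0085]
[ 273  179   11  121 1038] [278.4 232.9] [0.007 1.   ] [0.4979 0.0712 0.0085]
[ 244  291   77   29 1111] [283.4 311.5] [-1.     0.026] [0.5905 0.0832 0.0085]
t [256.20699868 250.26279871]
[246 158   7  38 145] [249.4 174.2] [0.011 1.   ] [0.6916 0.0901 0.0085]
[271 273  15  10  86] [278.  277.5] [ 0.979 -0.205] [0.4475 0.0211 0.0085]
```

The nail set lies along the tin inside the rim (rows 179–300, rim 172–319). Now I'll check the lid's pose in the bay against its original pose using the same corner method.

```bash
cat > lid.py <<'E'
from h import *
def plate(fn,C,z0,a=np.radians(4.2)):
    c=load(fn);g=cv2.cvtColor(c["color"],cv2.COLOR_RGB2GRAY).astype(float)
    X=np.array([np.cos(a),np.sin(a)]);Y=np.array([-X[1],X[0]]);z=z0+.014
    P=lambda x,y:np.array([*(C+X*x/1e3+Y*y/1e3),z])
    def edge(x,y,dx,dy):  # strongest inside->outside drop along (dx,dy), mm offset
        s=np.arange(-7,7.1,.25);v=np.array([cv2.getRectSubPix(g.astype(np.float32),(1,1),tuple(map(float,proj(c,P(x+dx*k,y+dy*k)))))[0,0] for k in s])
        v=np.convolve(v,np.ones(5)/5,"same");d=(v[6:]-v[:-6])[2:-2];return s[3:-3][2:-2][np.argmin(d)],d.min()
    r={}
    for n,pts in dict(L=[(x,48,0,1) for x in(-70,-60,-50,-40,-30)],Rr=[(x,-48,0,-1) for x in(-70,-60,-50,-40,-30)],far=[(83,y,1,0) for y in(-20,-10,0,10,20)]).items():
        r[n]=[edge(*p)[0] for p in pts]
    print(fn,{k:np.round(v,1).tolist() for k,v in r.items()})
E
python3 - <<'E'
from lid import *
plate("w1",np.array([.511,.0725]),.014); plate("w7",np.array([.4539,.3525]),0.)
E
```

```text
w1 {'L': [-0.8, -0.8, 0.2, -0.8, -0.8], 'Rr': [0.2, -0.2, 0.0, 0.2, -0.2], 'far': [-1.0, -1.0, -1.0, -1.0, -1.0]}
w7 {'L': [-0.5, -1.5, -1.2, -1.0, -1.8], 'Rr': [0.2, 0.5, 0.5, 0.2, 0.8], 'far': [5.8, 5.8, 5.8, 0.5, 5.8]}
```

Request:
move_arm([
  [[-0.01,0.05,0.02,0,40],[-0.02,0.1,0.03,0,40],[-0.03,0.15,0.03,0,40],[-0.04,0.2,0.03,0,40],[-0.05,0.25,0.03,0,40]],
])

```text
clock: 19.9
eef_pos: [0.4111, 0.3244, 0.1513]
tool_rot: [-0.037, 0.999, -0.0, -0.0]
ft_force: [-0.0, 0.3, 0.5]
grip_width: 0.0342
grasp_force: 0.0
```

Request:
move_arm([
  [[-0.002,0.0295,0,0,40],[-0.002,0.0295,0,0,40],[-0.002,0.0295,0,0,40]],
])

```text
clock: 20.27
eef_pos: [0.409, 0.3515, 0.1514]
tool_rot: [-0.037, 0.999, -0.001, -0.001]
ft_force: [0.7, 0.7, 0.6]
grip_width: 0.0343
grasp_force: 0.0
```

Run:
```python
from lid import *
snap("wrist","w11");o=monitor.get_obs();print(o["eef_pos"],o["tool_rot"])
plate("w11",np.array([.4535,.352]),0.)
c=load("w11");h=cv2.cvtColor(c["color"],cv2.COLOR_RGB2GRAY)
a=np.radians(4.2);X=np.array([np.cos(a),np.sin(a)]);Y=np.array([-X[1],X[0]]);C=np.array([.4535,.352])
for y in(-6,6): print(y,[proj(c,[*(C+X*x/1e3+Y*y/1e3),.044]).round(1).tolist() for x in(-25,0,25)])
u,v=proj(c,[*C,.044]);print(int(u)-16,h[int(v),int(u)-16:int(u)+17].tolist())
print(int(v)-45,h[int(v)-45:int(v)+46,int(u)].tolist())
```

```text
[0.40914467 0.35115983 0.15169206] [-3.64418259e-02  9.99335362e-01 -6.82703327e-04 -6.01120263e-04]
w11 {'L': [-0.8, -1.0, -0.5, -1.0, -1.0], 'Rr': [-0.2, -0.2, 0.0, -0.2, 0.0], 'far': [-5.8, 2.2, -4.5, 2.2, 0.0]}
-6 [[273.7, 218.7], [273.9, 242.5], [274.1, 265.1]]
6 [[286.1, 218.7], [286.0, 242.5], [285.9, 265.1]]
263 [136, 138, 140, 142, 143, 142, 141, 139, 139, 138, 130, 119, 137, 156, 163, 165, 164, 163, 162, 155, 155, 148, 152, 180, 187, 186, 185, 186, 186, 186, 186, 186, 186]
197 [186, 186, 186, 186, 186, 186, 186, 186, 186, 186, 186, 186, 186, 185, 174, 153, 156, 161, 162, 161, 161, 159, 151, 126, 84, 65, 66, 68, 70, 69, 72, 88, 119, 145, 155, 161, 163, 164, 164, 164, 164, 163, 163, 164, 163, 164, 164, 164, 163, 164, 164, 164, 163, 164, 164, 165, 164, 164, 165, 164, 165, 164, 164, 164, 163, 165, 164, 164, 163, 164, 164, 164, 164, 165, 163, 161, 165, 182, 187, 187, 186, 186, 186, 185, 186, 186, 186, 186, 186, 186, 187]
```

Run:
```python
from lid import *
c=load("w11");h=cv2.cvtColor(c["color"],cv2.COLOR_RGB2GRAY)
a=np.radians(4.2);X=np.array([np.cos(a),np.sin(a)]);Y=np.array([-X[1],X[0]]);C=np.array([.4633,.3525])
def prof(fn,C,y,z,xs):
    c=load(fn);h=cv2.cvtColor(c["color"],cv2.COLOR_RGB2GRAY)
    return [(x,int(h[tuple(proj(c,[*(C+X*x/1e3+Y*y/1e3),z]).round().astype(int)[::-1])])) for x in xs]
print("plate near",prof("w11",C,25,.014,range(-92,-72,2)));print("far",prof("w11",C,25,.014,range(74,94,2)))
print("bar",prof("w11",C,0,.044,list(range(-32,-18,2))+list(range(18,32,2))))
C1=np.array([.511,.0725])
print("w1 near",prof("w1",C1,25,.028,range(-92,-72,2)));print("far",prof("w1",C1,25,.028,range(74,94,2)))
print("bar",prof("w1",C1,0,.058,list(range(-32,-18,2))+list(range(18,32,2))))
```

```text
plate near [(-92, 137), (-90, 130), (-88, 131), (-86, 134), (-84, 135), (-82, 148), (-80, 187), (-78, 187), (-76, 186), (-74, 186)]
far [(74, 186), (76, 186), (78, 186), (80, 186), (82, 181), (84, 143), (86, 136), (88, 134), (90, 135), (92, 137)]
bar [(-32, 83), (-30, 66), (-28, 69), (-26, 71), (-24, 118), (-22, 155), (-20, 164), (18, 164), (20, 164), (22, 163), (24, 165), (26, 186), (28, 186), (30, 186)]
w1 near [(-92, 100), (-90, 87), (-88, 141), (-86, 115), (-84, 112), (-82, 182), (-80, 188), (-78, 188), (-76, 188), (-74, 188)]
far [(74, 188), (76, 188), (78, 188), (80, 186), (82, 175), (84, 137), (86, 135), (88, 134), (90, 136), (92, 135)]
bar [(-32, 69), (-30, 71), (-28, 75), (-26, 96), (-24, 151), (-22, 161), (-20, 166), (18, 165), (20, 166), (22, 163), (24, 169), (26, 188), (28, 188), (30, 188)]
```

The bar and plate edges agree: the lid lies at (0.4635, 0.352) at the original yaw, 10 mm further on than assumed. Now I'll grip the bar.

Request:
move_arm([
  [[0.0545,0,0,0,40],[0.0545,0,-0.05,0,40],[0.0545,0,-0.1,0,40],[0.0545,0,-0.14,0,40],[0.0545,0,-0.152,0,35]],
])

```text
clock: 20.95
eef_pos: [0.4619, 0.3492, -0.0023]
tool_rot: [-0.036, 0.999, -0.002, -0.002]
ft_force: [-0.2, 0.0, 1.1]
grip_width: 0.0297
grasp_force: 0.0
```

Request:
move_arm([
  [[0,0,0,0,35],[0,0,0,0,20],[0,0,0,0,0],[0,0,0,0,0],[0,0,0,0,0]],
])

```text
clock: 21.58
eef_pos: [0.4652, 0.3532, 0.0029]
tool_rot: [-0.037, 0.999, 0.001, 0.002]
ft_force: [0.7, -0.9, 6.6]
grip_width: 0.0101
grasp_force: 60.6
```

Request:
move_arm([
  [[0,0,0.03,0,0],[0,0,0.06,0,0],[0,0,0.1,0,0],[0.008,-0.04,0.1,0,0],[0.016,-0.085,0.1,0,0]],
])

```text
clock: 22.2
eef_pos: [0.4799, 0.2672, 0.1016]
tool_rot: [-0.038, 0.999, 0.0, 0.001]
ft_force: [0.9, 0.4, -1.8]
grip_width: 0.0102
grasp_force: 59.5
```

Request:
move_arm([
  [[0.008,-0.045,0,0,0],[0.016,-0.09,0,0,0],[0.024,-0.14,0,0,0],[0.031,-0.18,0,0,0],[0.031,-0.195,0,0,0]],
])

```text
clock: 22.82
eef_pos: [0.5106, 0.0701, 0.1008]
tool_rot: [-0.036, 0.999, -0.0, 0.0]
ft_force: [0.7, -0.5, -1.3]
grip_width: 0.0102
grasp_force: 59.5
```

Request:
move_arm([
  [[0,0,-0.02,0,0],[0,0,-0.04,0,0],[0,0,-0.055,0,0],[0,0,-0.062,0,0],[0,0,-0.062,0,0]],
])

```text
clock: 23.45
eef_pos: [0.5102, 0.0724, 0.0382]
tool_rot: [-0.037, 0.999, -0.0, -0.0]
ft_force: [0.2, 0.3, -2.2]
grip_width: 0.0105
grasp_force: 59.5
```

Run:
```python
from lid import *
c=snap("wrist","w12");o=monitor.get_obs();e=np.array(o["eef_pos"]);x=R.from_quat(o["tool_rot"]).as_matrix()
print(e,np.degrees(np.arctan2(x[1,1],x[0,1])),o["ft_force"],o["grip_width"])
h=cv2.cvtColor(c["color"],cv2.COLOR_RGB2GRAY)
a=np.radians(4.2);X=np.array([np.cos(a),np.sin(a)]);Y=np.array([-X[1],X[0]])
# lid held: top z? plate near edge & sides
C=np.array([.5105,.072])
for z in (.066,.06): print(z,[(q,proj(c,[*(C+X*q[0]/1e3+Y*q[1]/1e3),z]).round(1).tolist()) for q in ([-83,-48],[-83,0],[-83,48])])
u,v=proj(c,[*(C-X*.083),.064]).astype(int)
print(v-30,h[v-30:v+25,u-30].tolist())
v2=v+12;print(v2,h[v2,u-90:u+91:2].tolist(),u-90)
s=snap("scene","s12");t=snap("top","t12")
```

```text
[0.510696   0.07239167 0.0387501 ] 94.25915987087131 [ 0.96116435 -0.29540521 -0.84126046] 0.010226479414150861
0.066 [([-83, -48], [172.1, 97.6]), ([-83, 0], [281.7, 97.9]), ([-83, 48], [391.4, 97.7])]
0.06 [([-83, -48], [176.7, 98.4]), ([-83, 0], [281.8, 98.8]), ([-83, 48], [386.8, 98.6])]
68 [124, 124, 125, 126, 126, 126, 126, 125, 124, 125, 124, 124, 123, 123, 121, 120, 121, 122, 120, 119, 120, 120, 121, 121, 119, 106, 100, 114, 126, 126, 124, 143, 169, 175, 159, 138, 131, 132, 131, 131, 131, 131, 132, 132, 131, 131, 131, 132, 132, 129, 134, 154, 175, 177, 178]
110 [178, 178, 178, 178, 177, 177, 178, 179, 178, 178, 178, 177, 178, 178, 178, 177, 178, 178, 177, 178, 179, 166, 127, 131, 132, 131, 129, 129, 128, 127, 132, 133, 132, 130, 95, 127, 152, 155, 157, 157, 155, 154, 152, 153, 153, 153, 155, 158, 158, 157, 154, 155, 156, 156, 155, 154, 153, 142, 138, 179, 177, 178, 177, 178, 178, 178, 178, 177, 178, 178, 178, 179, 177, 176, 178, 177, 177, 177, 177, 178, 178, 177, 178, 178, 179, 177, 178, 178, 178, 177, 177] 191
```

Lid and tin are in line within about 1 mm, so I'll lower it gently.

Request:
move_arm([
  [[0,0,-0.005,0,0],[0,0,-0.01,0,0],[0,0,-0.014,0,0],[0,0,-0.017,0,0],[0,0,-0.017,0,0]],
])

```text
clock: 24.22
eef_pos: [0.5102, 0.0721, 0.0211]
tool_rot: [-0.037, 0.999, -0.0, -0.0]
ft_force: [0.3, -0.8, -1.8]
grip_width: 0.0105
grasp_force: 59.5
```

Request:
move_arm([
  [[0,0,-0.002,0,0],[0,0,-0.004,0,0],[0,0,-0.005,0,0],[0,0,-0.005,0,0]],
])

```text
clock: 24.72
eef_pos: [0.5105, 0.0721, 0.0168]
tool_rot: [-0.037, 0.999, -0.0, 0.0]
ft_force: [-2.0, -0.4, 1.9]
grip_width: 0.0103
grasp_force: 60.0
```

Request:
move_arm([
  [[0,0,-0.001,0,0],[0,0,-0.002,0,0],[0,0,-0.002,0,10]],
])

```text
clock: 25.1
eef_pos: [0.5105, 0.0721, 0.0167]
tool_rot: [-0.037, 0.999, 0.0, 0.001]
ft_force: [-6.2, -1.5, 15.6]
grip_width: 0.0105
grasp_force: 62.0
```

Request:
move_arm([
  [[0,0,0,0,14],[0,0,0.002,0,30],[0,0,0.002,0,35],[0,0,0.04,0,35],[-0.03,0,0.1,0,40]],
])

```text
clock: 25.72
eef_pos: [0.4825, 0.072, 0.1097]
tool_rot: [-0.037, 0.999, -0.0, -0.001]
ft_force: [0.6, 0.1, 0.9]
grip_width: 0.0338
grasp_force: 0.0
```

Request:
move_arm([
  [[-0.03,0,0.03,0,40],[-0.065,0,0.06,0,40],[-0.065,0,0.06,0,40],[-0.065,0,0.06,0,40]],
])

```text
clock: 26.22
eef_pos: [0.4181, 0.0721, 0.1701]
tool_rot: [-0.037, 0.999, 0.0, 0.0]
ft_force: [0.3, -1.2, 0.1]
grip_width: 0.0343
grasp_force: 0.0
```

Run:
```python
from lid import *
c=snap("wrist","w13");print(monitor.get_obs()["eef_pos"])
C=np.array([.511,.0725])
plate("w13",C,.014); plate("w13",C,.022)
a=np.radians(4.2);X=np.array([np.cos(a),np.sin(a)]);Y=np.array([-X[1],X[0]]);h=cv2.cvtColor(c["color"],cv2.COLOR_RGB2GRAY)
pr=lambda y,z,xs:[(x,int(h[tuple(proj(c,[*(C+X*x/1e3+Y*y/1e3),z]).round().astype(int)[::-1])])) for x in xs]
print(pr(25,.028,range(-92,-72,2)),pr(25,.028,range(74,94,2)),pr(0,.058,list(range(-32,-18,2))+list(range(18,32,2))))
# scene: compare with the closed lid in s3 (arm differs) on fixed far/near corner patches
s=snap("scene","s13");snap("top","t13");g=lambda n:cv2.cvtColor(load(n)["color"],cv2.COLOR_RGB2GRAY).astype(float)
for nm,(u,v) in dict(far=(700,225),near=(400,430),mid=(560,300),ntip=(220,350)).items():
    x,y=int(165+u*.15),int(190+v*.15);sl=(slice(y-8,y+9),slice(x-8,x+9));print(nm,np.abs(g("s13")[sl]-g("scene0")[sl]).mean().round(1),np.abs(g("s4")[sl]-g("scene0")[sl]).mean().round(1))
    print(cv2.phaseCorrelate(g("scene0")[y-14:y+15,x-14:x+15],g("s13")[y-14:y+15,x-14:x+15],cv2.createHanningWindow((29,29),cv2.CV_64F)))
```

```text
[0.41789366 0.07209384 0.16961438]
w13 {'L': [-1.0, -1.0, 0.0, -1.0, -1.0], 'Rr': [0.2, 0.0, 0.2, 0.0, 0.2], 'far': [-2.5, -2.2, -2.2, -2.5, -2.5]}
w13 {'L': [-2.0, -2.0, -1.8, -2.0, -1.8], 'Rr': [-1.0, -1.2, -1.0, -1.5, -1.0], 'far': [2.8, -5.8, -3.2, 5.8, -5.8]}
[(-92, 79), (-90, 99), (-88, 140), (-86, 123), (-84, 175), (-82, 187), (-80, 188), (-78, 188), (-76, 189), (-74, 188)] [(74, 188), (76, 187), (78, 187), (80, 176), (82, 139), (84, 136), (86, 134), (88, 134), (90, 134), (92, 134)] [(-32, 72), (-30, 71), (-28, 100), (-26, 132), (-24, 159), (-22, 166), (-20, 165), (18, 166), (20, 162), (22, 183), (24, 189), (26, 189), (28, 189), (30, 188)]
far 7.0 24.3
((-0.10364379420368586, 0.2929216444147631), 1.0340294223370254)
near 11.8 49.2
((-0.4893034864348085, 0.7363876260249071), 0.9921097735463383)
mid 8.9 43.0
((-0.09480152277469855, 0.12759837717261746), 1.141402728670074)
ntip 9.3 34.1
((-0.12277522060431068, 0.5967816327791002), 0.9323662620826265)
```

The lid is back within 1–2 mm of its original closed position and is no higher than before. The arm is clear, so I'll hand in.

```bash
python3 -c "
from workcell import job
print(job.job_done())"
```

```text
the job is handed in; nothing more can be done
None
```

The job is handed in at about 26 s of the 72 s allowed, with no verdict returned: by my camera checks the lid was tilted off by its tab, the nail set is in the tin, and the lid is back home within about 2 mm.

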